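Test-run the bench air grinder

TASK

Give the air grinder in the bench stand its test run: first open the air valve a quarter turn of its stem, anticlockwise from above (the wheel hangs loosely on the stem, and that free play does not count). Then flip the lock-off lever on the grinder's paddle forward, squeeze the paddle fully home against the body between the fingers and keep it there for about two seconds, then let go so that paddle and lock-off lever spring back, leaving the valve open. Keep off the flap disc and leave the tools lying on the bench where they are.

Things in the scene. Friction and masses are not known exactly. Their poses are not given: they have to be found in the camera images.
- grinder: Air angle grinder clamped in the stand; round black handle 36 mm across, 124 mm of it bare. Origin on the handle's axis, 130 mm above the bench. y: along the level handle, forward to head and disc. z: out through the paddle, away from the robot, 40 degrees above level. x: down and away from the robot, 50 degrees below level; fingers pointing along x, so tilted 40 degrees, close along z
- screen (a point): Middle of a clear 4 mm spark screen above the grinder, 114 x 287 mm, parallel to the grinder's x-y plane: at grinder z = +124 to 128 mm, x = -51 to -165, y = -132 to +155 mm, on two 12 mm posts at its ends, away from the robot; its top edge is 344 mm above the bench. It leaves no room for an upright gripper over the handle: come in beneath it along grinder x. Axes like the stand's
- stand: Grey steel bench stand, base 140 x 310 mm, origin at bench level straight below the grinder's origin, y like the grinder's (turned up to 17 degrees from the robot's y), fixed. Its two clamps, 27 mm in radius about the handle's axis, stand at grinder y = +62 to +78 and -82 to -98 mm
- grip (a point): Point on the handle's axis, axes like the grinder's, at its y = -20 mm: the hand's place, just behind the lock-off lever
- paddle_pad (a point): Middle of the outer face of the steel paddle, a channel 25 mm wide, 112 mm long, hinged at its tail end (grinder y = -65, z = +24 mm), sloping out to the front. At rest its outer face is at grinder z = +32 mm beside point grip, +35 mm at the lock-off lever; the handle's far side is at z = -18 mm. Own axes: y along it to the front, z outward
- paddle (a joint): Paddle angle, rad: 0 released, 0.15 squeezed fully home along the body (about 7 mm of travel at point grip). Return spring, about 12 N at the grip to bring it home. While the lock-off lever is back, its tail stands on a stop and the paddle gives less than 0.04 even when gripped hard
- lock_tip (a point): Tip of the lock-off lever, a plain steel tab 14 mm wide (along grinder x), 4 to 6 mm thick, standing 15 mm out of the middle of the paddle's outer face; pivot at grinder y = -1, z = +34 mm, tip at z = +50 mm. Own axes at rest: z along the tab outward, y forward
- lock (a joint): Lock-off lever angle, rad: 0 standing out (locked), grows as the tip is pushed forward (to the disc) to its stop at 1.0. The paddle is free from about 0.75. A spring (1.5 to 3 N at the tab) throws it back when let go with the paddle out, so the finger that pushed it must stay behind or on it while the paddle is squeezed; with the paddle home it cannot go back
- valve: Brass air stop valve on an upright pipe, fixed to the bench; origin at bench level under its upright stem. An outlet pipe with a small gauge (at most 141 mm high) runs off along its +x axis for 118 mm and down into the bench
- wheel_centre (a point): Centre of the valve's dark handwheel: level round rim 66 mm across, 12 mm thick, three spokes, 170 mm above the bench; the stem's nut and cross-pin stand 22 mm above this point. Turns with the wheel. Can be gripped across the rim from above; at least 25 mm is free below the rim outside a 20 mm radius
- stem (a joint): Angle of the valve stem, rad: 0 shut (start), grows anticlockwise from above (opening); stays where it is left. Takes about 0.35 N m. The wheel turns freely (0.01 N m) on the stem through 0.95 rad between two stops; 0.65 to 0.95 rad of that is left at the start before it takes the stem along
- disc: 75 mm brown flap disc on the grinder's head, centre at grinder y = +108, z = +43 mm, facing z. Keep off
- hammer: Hammer 300 mm long lying on the bench. Leave alone
- spanner: Steel spanner 170 mm long lying on the bench. Leave alone
- knife: Knife with wooden handle, 290 mm long, lying on the bench. Leave alone
- file: File with a round wooden handle, 280 mm long, lying on the bench. Leave alone
- stone: Grey whetstone 180 x 60 x 30 mm. Leave alone
- spare_discs: Pile of three 75 mm flap discs, 33 mm high. Leave alone
- oil_can: Steel can, 66 mm across and 150 mm high. Leave alone
There are look-alikes about, which are no part of the job. Of the things that look like the valve, the larger one is meant.

How it is judged (in metres and radians):
On the way, in this order (a step that is already met when the one before it is completed fails the run):
1. the valve stem is open a quarter turn (1.57 rad, give or take 0.35), the wheel's free play not counted (value of joint stem between 1.22 and 1.92 rad), for 0.3 s.
2. the lock-off lever is flipped forward (beyond 0.65 rad) (value of joint lock above 0.65 rad), for 0.1 s.
3. the paddle is squeezed home (beyond 0.13 rad) with a finger against the handle opposite, for a second (value of joint paddle above 0.13 rad and contact force between the fingers and grinder above 2 N), for 1 s.
At the end, for the whole second after the job is handed in: The valve stem stands open 1.57 rad, give or take 0.35; the paddle is released (below 0.02 rad) and the lock-off lever is back (below 0.1 rad) (all of step 1 and value of joint paddle below 0.02 rad and value of joint lock below 0.1 rad); the robot touches nothing.
It fails at once if the flap disc is touched (more than 1 N) (contact force between anything else and disc above 1 N).
It fails at once if a tool on the bench is moved by more than 30 mm (distance of any of hammer, spanner, knife, file, stone, spare_discs, oil_can from where it was at the start of the episode above 0.03 m).
It also fails if it takes over 61 s, if anything falls off the work surface, if the arm or the gripper's body presses on something with over 40 N, if the wrist force passes 120 N, or if a joint passes its speed limit or range.

ROBOT

A 6-joint arm with a two-finger parallel gripper is mounted at the origin on the work surface. World frame = base frame: x ahead of the robot, y to its left, z up, the work surface at z = 0. Lengths are in m, angles in degrees, forces in N, time in s.
With the tool pointing down it reaches from about 0.275 to 0.75 m from the base axis. Payload 10.2 kg.
Tool frame: the origin (TCP) lies at the very end of the fingers, on their centre line; the grasp point (between the pads) lies 19 mm behind it; z points along the fingers, y is the line along which they close (so a half turn about z gives the same grasp; the last joint's range is limited). The gripper opens to 85 mm and grips with 20 to 120 N. Pads are 22 mm wide; open, the fingers measure 114 mm over their backs; the gripper's body (76 mm by 85 mm) begins 54 mm behind the grasp point. The pads swing forward as they close: fully open they stand 13 mm farther back than shut.
Start: joints at [52.861, 17.928, 85.812, -0, 76.261, -12.8], TCP at [0.216, 0.478, 0.231] pointing down, gripper open.
Joint ranges: [-168.41, 168.41], [-55.51, 124.54], [10.69, 146.95], [-70.63, 250.63], [1, 178], [-165.06, 165.06]. Speed limits (degrees/s): [136.94, 136.94, 172.46, 180, 180, 180].

INTERFACE

Orientations are given as [roll, pitch, yaw] about the fixed x, y, z axes, in that order (R = Rz(yaw) Ry(pitch) Rx(roll)).
In Python, from workcell import telemetry, vision, ctrl, nets gives the robot as it stands.
- The arm moves only by the tool carry_out, never from a script. Its argument "targets" is a list that holds one entry, the list of rows, each a list of 5 numbers: the gripper's target within -1 to 1 (fully open at 1, half-way at 0, shut at -1), then the shift along the world's x, y, z normalised to -1 to 1, where 1 is 15 cm, then the turn about the world's z normalised to -1 to 1, where 1 is pi rad. A call has 1 to 12 rows; each row is the pose to reach, as a shift and turn from the pose commanded when the call began, turning the shorter way round; what a row does not reach only later rows make up. A row lasts 1/10 s, in which the tool goes at most 50 mm and 8.59 degrees, less where a joint would pass 70% of its speed; a pose out of reach is approached as far as the arm can. A call with a number of a shift or a turn outside -1 to 1 is refused whole. A call with a gripper value outside its range is refused whole. The fingers move at their own pace and stop on an object; "grip_force" is the grip in N (left out, the last holds). Time passes only in rows, so rows that repeat a pose let the fingers close. It gives the time, the measured TCP pose, the force, the opening and the grip force at its end, in the units of the state.
- telemetry.state(): the state, without advancing time (a new reading comes with each control period).
- vision.capture(name): name is "scene" or "top"; returns a dict with "pixels" (480x640x3 uint8, red, green, blue), "mtx" (3x3 intrinsics, pixels), "extrinsics" (4x4, takes a point from world to camera coordinates). Camera axes: x right, y down, z forward; pixel columns grow to the right and rows downward; lengths in m; the calibration is good to about 2 mm. A picture is of the moment at which its call begins. There is no depth.
- ctrl.hand_in(): hands the job in; it is judged then, once.
Trained networks look in a picture, given as the dict that the camera call returned (one of the last four; its "shot" number tells which), for a name from the list of things; names that differ only in an ending like _2 or _b are one class to them, and where a whole thing is asked for, a point or a joint stands for the part that bears it (a point fixed in the world has none). Each returns a list of dicts, best first, with "p" (0 to 1); they miss things now and then, are a little off and sometimes report something else, mostly with a low value. They report only what shows in the picture. A call takes as long as a camera call. They do not tell look-alikes from the thing itself.
- nets.boxes_of(picture, label): "centre" ([x, y, z] in m, in the coordinates of the camera as it stood for that picture, good to about 4 mm: the middle of the surface that is visible of it).
- nets.silhouettes(picture, label): "pixels" (480x640 bool, what is visible of it).
- nets.mark_of(picture, label): "centre" ([x, y, z] in m, in the coordinates of the camera as it stood for that picture, good to about 4 mm: a listed point, or the origin of a listed thing).
The state is a dict: "time_s": time; "joint_pos": joint angles; "qd": joint speeds; "joint_torque": joint torques, N m; "ee_pos": TCP position; "ee_rot": TCP orientation; "wrist_force": force on the tool from outside, world axes, zero at the start; "ft_torque": the same for the moment, N m; "gripper_width": opening from 0.0 (shut) to 1.0 (fully open); "finger_force": force on a finger pad.
Only numpy, scipy, OpenCV 4.12 (cv2) and the standard library are available. Lean on these libraries where they do the work, as an engineer would, in place of code of your own. Each camera call takes 0.05 s, during which the arm holds its last target. There are 200 camera calls.

## Working session

There is one attempt and no reset: what is moved stays moved. The work goes in short steps, Python scripts to look and compute and a tool call to move; the robot and the scene stay as the last step left them, time stands still between calls to the robot, and variables do not carry over. Pictures are saved under pics/ and viewed, at most 10 in all, crops included, and the job is handed in when it is done.

Besides the shell and the picture viewer there is one more tool, called after "Emit:" by a JSON object that holds its "fn" and its "kwargs". carry_out: Moves the arm, as the interface text tells. Its arguments: {"type":"object","properties":{"targets":{"type":"array"},"grip_force":{"type":"number"}},"required":["targets"]}

```bash
mkdir -p pics; ls
cat > h.py <<'E'
import numpy as np, cv2
from workcell import telemetry, vision, ctrl, nets
def world(p,c):
    E=np.array(p["extrinsics"]); return E[:3,:3].T@(np.array(c)-E[:3,3])
def look(p,n,l):
    return [(round(r["p"],2),world(p,r["centre"]).round(3).tolist()) for r in getattr(nets,n)(p,l)]
def save(p,f,box=None,s=1):
    im=p["pixels"][:,:,::-1]
    if box: im=im[box[1]:box[3],box[0]:box[2]]
    cv2.imwrite("pics/"+f,cv2.resize(im,None,fx=s,fy=s,interpolation=cv2.INTER_CUBIC))
def proj(p,w):
    E=np.array(p["extrinsics"]);c=E[:3,:3]@np.array(w)+E[:3,3];q=np.array(p["mtx"])@c;return (q[:2]/q[2]).round(1).tolist()
E
python3 - <<'E'
from h import *
print(telemetry.state())
for n in("scene","top"):
    p=vision.capture(n); save(p,n+"0.png"); E=np.array(p["extrinsics"]); print(n,p["mtx"],-E[:3,:3].T@E[:3,3],E[2,:3])
    for l in("grinder","stand","grip","paddle_pad","lock_tip","valve","wheel_centre","screen","disc"): print(l,look(p,"mark_of",l))
E
```

```text
pics
{'time_s': 0.0, 'joint_pos': array([ 5.28624783e+01,  1.79597542e+01,  8.58559525e+01,  1.09489310e-03,
        7.62612487e+01, -1.28006993e+01]), 'qd': array([-0.01335934, -0.08619736, -0.06266128, -0.06210847, -0.12573549,
       -0.08981614]), 'joint_torque': array([-2.76454348e-04, -4.12270188e+01, -2.59737736e+01, -2.26101497e-04,
        4.12817331e-03,  1.62593147e-05]), 'ee_pos': array([0.21619869, 0.4781207 , 0.23071955]), 'ee_rot': array([-1.79925193e+02, -1.80870638e-02,  1.55662905e+02]), 'wrist_force': array([-0.24724973,  0.38879735, -0.44047436]), 'ft_torque': array([ 0.03387155,  0.03087914, -0.02140923]), 'finger_force': 0.0, 'gripper_width': 1.0014239206427673}
scene [[557.7771792    0.         315.22610762]
 [  0.         557.7771792  228.70045333]
 [  0.           0.           1.        ]] [ 1.22936594 -0.51809535  1.53989857] [-0.4171041   0.3178453  -0.85146846]
grinder []
stand [(0.67, [0.555, 0.189, -0.0])]
grip [(0.44, [0.559, 0.172, 0.131]), (0.27, [0.582, -0.209, 0.166])]
paddle_pad [(0.68, [0.58, 0.179, 0.151])]
lock_tip []
valve [(0.95, [0.555, -0.36
[... 161 characters left out ...]
.558, -0.363, 0.124]), (0.63, [0.587, -0.208, 0.167])]
screen [(0.92, [0.581, 0.204, 0.3])]
disc [(0.22, [0.609, 0.493, -0.001])]
top [[449.47633536   0.         316.58569987]
 [  0.         449.47633536 227.77074275]
 [  0.           0.           1.        ]] [ 0.39058387 -0.03573836  1.29747724] [ 0.16600549  0.01314735 -0.98603718]
grinder [(0.88, [0.553, 0.188, 0.132])]
stand [(0.71, [0.553, 0.192, -0.004])]
grip [(0.97, [0.558, 0.168, 0.128])]
paddle_pad [(0.66, [0.58, 0.179, 0.152])]
lock_tip [(0.2, [0.609, 0.493, -0.004])]
valve [(0.98, [0.554, -0.365, -0.002]), (0.6, [0.577, -0.214, -0.003])]
wheel_centre [(0.86, [0.577, -0.214, 0.172])]
screen [(0.57, [0.576, 0.207, 0.293])]
disc []
```

View pics/scene0.png

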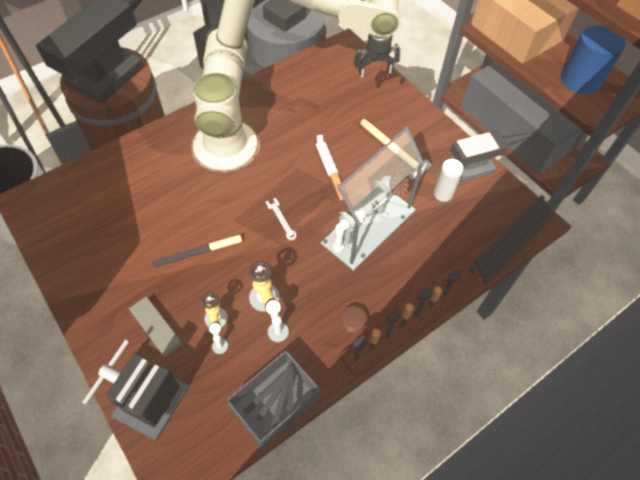

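View pics/top0.png

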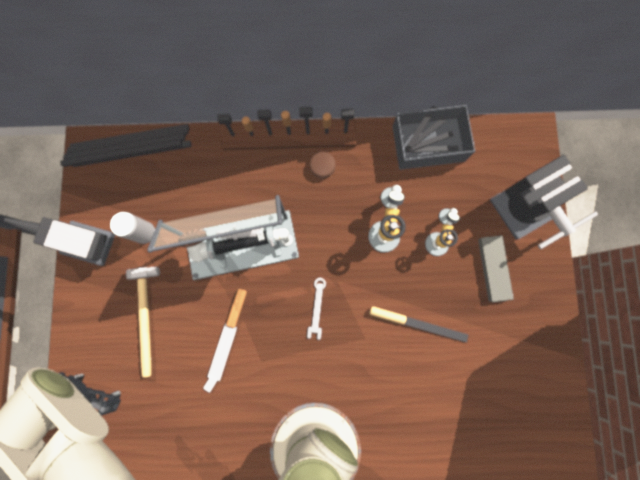

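Two valves show: one at scene (262,280) / top (392,228) with its wheel at 0.167–0.172 m, and one at scene (212,310) / top (445,238) with its wheel at 0.124 m. The first fits: it is larger and its wheel is 170 mm up. The grinder under its screen is at scene (375,205) / top (240,240). I'll confirm the valve in a crop and start the move.

Run:
```python
from h import *
im=cv2.imread("pics/scene0.png")[240:370,180:320]; cv2.imwrite("pics/v.png",cv2.resize(im,None,fx=4,fy=4,interpolation=cv2.INTER_CUBIC))
```

```text
(no output)
```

View pics/v.png

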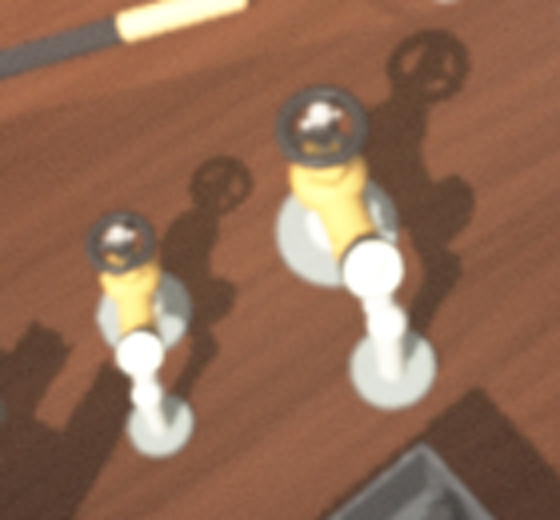

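Emit:
{"fn": "carry_out", "kwargs": {"targets": [[[1,0.16,-0.33,0.1,-0.045],[1,0.33,-0.67,0.2,-0.09],[1,0.5,-1,0.33,-0.14]]], "grip_force": 60}}

```text
time_s: 1.3
ee_pos: [0.2807, 0.3478, 0.2731]
ee_rot: [-180.0, 0.0, 130.6]
wrist_force: [1.0, 0.3, 1.1]
gripper_width: 1.003
finger_force: 0.0
```

The crop shows the larger valve at right (wheel at crop (322,125)), with its outlet running off toward +x.

Emit:
{"fn": "carry_out", "kwargs": {"targets": [[[1,0.12,-0.33,0,-0.045],[1,0.25,-0.67,0,-0.09],[1,0.4,-0.98,0,-0.135]]]}}

```text
time_s: 1.6
ee_pos: [0.3369, 0.2087, 0.2733]
ee_rot: [179.9, -0.0, 106.3]
wrist_force: [1.4, 1.1, -0.5]
gripper_width: 1.0
finger_force: 0.0
```

Emit:
{"fn": "carry_out", "kwargs": {"targets": [[[1,0.15,-0.33,0,-0.045],[1,0.3,-0.67,0,-0.09],[1,0.5,-0.95,0,-0.14],[1,0.5,-0.95,0,-0.187]]]}}

```text
time_s: 2.0
ee_pos: [0.4134, 0.0644, 0.2729]
ee_rot: [180.0, 0.0, 72.6]
wrist_force: [-0.5, 0.3, -0.6]
gripper_width: 0.998
finger_force: 0.0
```

Emit:
{"fn": "carry_out", "kwargs": {"targets": [[[1,0.15,-0.3,0,-0.045],[1,0.3,-0.6,0,-0.09],[1,0.5,-0.9,0,-0.14],[1,0.5,-0.9,0,-0.187]]]}}

```text
time_s: 2.4
ee_pos: [0.4884, -0.0711, 0.2721]
ee_rot: [180.0, 0.0, 39.2]
wrist_force: [-0.0, 0.2, 0.4]
gripper_width: 1.0
finger_force: 0.0
```

Run:
```python
from h import *
for n in("scene","top"):
    p=vision.capture(n)
    for l in("wheel_centre","valve"): print(n,l,look(p,"mark_of",l))
s=telemetry.state();print(s["ee_pos"],s["ee_rot"],s["joint_pos"],s["time_s"])
```

```text
scene wheel_centre [(0.68, [0.585, -0.209, 0.17]), (0.57, [0.559, -0.362, 0.127]), (0.41, [0.356, 0.477, 0.002])]
scene valve [(0.82, [0.558, -0.36, -0.004]), (0.81, [0.583, -0.207, 0.002])]
top wheel_centre [(0.89, [0.579, -0.213, 0.172]), (0.52, [0.556, -0.361, 0.127])]
top valve [(0.91, [0.58, -0.218, 0.001]), (0.66, [0.554, -0.366, -0.007])]
[ 0.48648697 -0.06614001  0.2732376 ] [ 1.79983969e+02 -1.49233204e-02  4.00275697e+01] [-2.14476299e+01  1.19355628e+01  8.72826390e+01  5.52803850e-03
  8.07605867e+01  2.85239159e+01] 2.7
```

Emit:
{"fn": "carry_out", "kwargs": {"targets": [[[1,0.21,-0.32,0,-0.05],[1,0.42,-0.64,0,-0.1],[1,0.63,-0.97,0,-0.15],[1,0.63,-0.97,0,-0.19],[1,0.63,-0.97,0,-0.19],[1,0.63,-0.97,0,-0.19],[1,0.63,-0.97,0,-0.19]]]}}

```text
time_s: 3.4
ee_pos: [0.5811, -0.2111, 0.2735]
ee_rot: [180.0, -0.0, 5.8]
wrist_force: [-0.5, 0.6, -0.1]
gripper_width: 1.004
finger_force: 0.0
```

Emit:
{"fn": "carry_out", "kwargs": {"targets": [[[1,0,0,-0.2,0],[1,0,0,-0.4,0],[1,0,0,-0.6,0],[1,0,0,-0.75,0],[1,0,0,-0.82,0],[1,0,0,-0.82,0],[-0.2,0,0,-0.82,0],[-0.6,0,0,-0.82,0],[-1,0,0,-0.82,0],[-1,0,0,-0.82,0],[-1,0,0,-0.82,0],[-1,0,0,-0.82,0]]]}}

```text
time_s: 4.6
ee_pos: [0.5819, -0.2127, 0.1524]
ee_rot: [179.9, -0.2, 5.6]
wrist_force: [-2.5, 1.0, 6.2]
gripper_width: 0.732
finger_force: 64.2
```

Emit:
{"fn": "carry_out", "kwargs": {"targets": [[[-1,0,0,0,0.03],[-1,0,0,0,0.06],[-1,0,0,0,0.09],[-1,0,0,0,0.12],[-1,0,0,0,0.15],[-1,0,0,0,0.18],[-1,0,0,0,0.21],[-1,0,0,0,0.24],[-1,0,0,0,0.27],[-1,0,0,0,0.3],[-1,0,0,0,0.33],[-1,0,0,0,0.36]]]}}

```text
time_s: 5.8
ee_pos: [0.5809, -0.2114, 0.1523]
ee_rot: [-180.0, -0.1, 70.6]
wrist_force: [-9.4, 8.5, 10.2]
gripper_width: 0.735
finger_force: 64.9
```

```bash
python3 -c "
from h import *
s=telemetry.state();print({k:np.round(v,2) for k,v in s.items()})"
```

```text
{'time_s': np.float64(5.8), 'joint_pos': array([-3.086e+01,  3.338e+01,  7.466e+01,  6.000e-02,  7.201e+01,
       -1.150e+01]), 'qd': array([ 0.000e+00, -3.000e-02,  1.300e-01, -1.000e-02,  2.300e-01,
       -5.354e+01]), 'joint_torque': array([ -2.35, -46.28, -26.14,  -0.62,  -2.83,   0.83]), 'ee_pos': array([ 0.58, -0.21,  0.15]), 'ee_rot': array([-1.7996e+02, -7.0000e-02,  7.0620e+01]), 'wrist_force': array([-9.4 ,  8.46, 10.21]), 'ft_torque': array([ 1.21,  1.42, -0.46]), 'finger_force': np.float64(64.86), 'gripper_width': np.float64(0.74)}
```

Emit:
{"fn": "carry_out", "kwargs": {"targets": [[[-1,0,0,0,0.035],[-1,0,0,0,0.07],[-1,0,0,0,0.105],[-1,0,0,0,0.14],[-1,0,0,0,0.175],[-1,0,0,0,0.21],[-1,0,0,0,0.245],[-1,0,0,0,0.28],[-1,0,0,0,0.315],[-1,0,0,0,0.35],[-1,0,0,0,0.39],[-1,0,0,0,0.39]]]}}

```text
time_s: 7.0
ee_pos: [0.5793, -0.2118, 0.1523]
ee_rot: [-179.9, -0.3, 140.8]
wrist_force: [-18.8, 7.0, 14.2]
gripper_width: 0.739
finger_force: 65.0
```

Emit:
{"fn": "carry_out", "kwargs": {"targets": [[[-1,0,0,0,0],[-1,0,0,0,0],[0.3,0,0,0,0],[1,0,0,0,0],[1,0,0,0,0],[1,0,0,0,0],[1,0,0,0.2,0],[1,0,0,0.5,0],[1,0,0,0.8,0],[1,0,0,1,0]]]}}

```text
time_s: 8.0
ee_pos: [0.5817, -0.2126, 0.3038]
ee_rot: [180.0, 0.3, 140.6]
wrist_force: [0.3, 0.5, -0.1]
gripper_width: 1.003
finger_force: 0.0
```

```bash
python3 -c "
from h import *
s=telemetry.state();print({k:np.round(v,2) for k,v in s.items()})
for n in('scene','top'):
    p=vision.capture(n)
    for l in('grinder','stand','grip','paddle_pad','lock_tip','screen'): print(n,l,look(p,'mark_of',l))
    save(p,n+'1.png',(160,160,320,280) if n=='top' else (310,110,450,280),4 if n=='top' else 3.5)
"
```

```text
{'time_s': np.float64(8.0), 'joint_pos': array([-30.91,  28.4 ,  60.06,   0.  ,  91.29, -81.51]), 'qd': array([ -0.07,  -3.48, -33.98,   0.15,  39.01,   0.04]), 'joint_torque': array([ 5.000e-02, -5.059e+01, -2.529e+01, -1.000e-02, -6.100e-01,
        0.000e+00]), 'ee_pos': array([ 0.58, -0.21,  0.3 ]), 'ee_rot': array([179.96,   0.26, 140.6 ]), 'wrist_force': array([ 0.34,  0.5 , -0.11]), 'ft_torque': array([ 0.01, -0.  ,  0.02]), 'finger_force': np.float64(0.0), 'gripper_width': np.float64(1.0)}
scene grinder [(0.75, [0.339, -0.269, -0.002]), (0.5, [0.481, -0.521, -0.0])]
scene stand [(0.68, [0.556, 0.186, -0.001]), (0.25, [0.798, -0.038, 0.004])]
scene grip []
scene paddle_pad [(0.5, [0.582, 0.179, 0.15]), (0.33, [0.32, 0.239, 0.001])]
scene lock_tip []
scene screen [(0.81, [0.579, 0.203, 0.295])]
top grinder [(0.89, [0.557, 0.19, 0.129])]
top stand [(0.92, [0.552, 0.19, -0.001])]
top grip [(0.77, [0.558, 0.171, 0.125]), (0.52, [0.38, -0.01, -0.001])]
top paddle_pad [(0.51, [0.58, 0.177, 0.148])]
top lock_tip [(0.25, [0.609, 0.493, 0.002])]
top screen [(0.86, [0.577, 0.208, 0.293]), (0.44, [0.559, 0.17, 0.127])]
```

Emit:
{"fn": "carry_out", "kwargs": {"targets": [[[1,0.3,0,0,0],[1,0.6,0,0,0],[1,1,0,0,0],[1,1,0,0,0]]]}}

```text
time_s: 9.1
ee_pos: [0.7258, -0.2128, 0.2999]
ee_rot: [180.0, 0.0, 140.6]
wrist_force: [0.1, -1.2, 1.7]
gripper_width: 0.999
finger_force: 0.0
```

Emit:
{"fn": "carry_out", "kwargs": {"targets": [[[1,0.3,0,0,0],[1,0.6,0,0,0],[1,1,0,0,0],[1,1,0,0,0]]]}}

```text
time_s: 9.5
ee_pos: [0.7609, -0.1903, 0.2636]
ee_rot: [179.2, 1.8, 140.6]
wrist_force: [-0.2, 0.8, 0.0]
gripper_width: 0.998
finger_force: 0.0
```

```bash
python3 -c "
from h import *
s=telemetry.state();print({k:np.round(v,2) for k,v in s.items()})
"
```

```text
{'time_s': np.float64(9.5), 'joint_pos': array([-22.65,  59.75,  10.69,   0.28, 107.6 , -73.18]), 'qd': array([ 2.86,  3.32, -0.28, -0.02, -4.33,  3.16]), 'joint_torque': array([-1.900e-01, -6.855e+01, -2.636e+01,  3.000e-02, -7.000e-02,
       -3.000e-02]), 'ee_pos': array([ 0.76, -0.19,  0.26]), 'ee_rot': array([179.18,   1.8 , 140.6 ]), 'wrist_force': array([-0.2 ,  0.76,  0.03]), 'ft_torque': array([-0.04, -0.01, -0.02]), 'finger_force': np.float64(0.0), 'gripper_width': np.float64(1.0)}
```

View pics/top1.png

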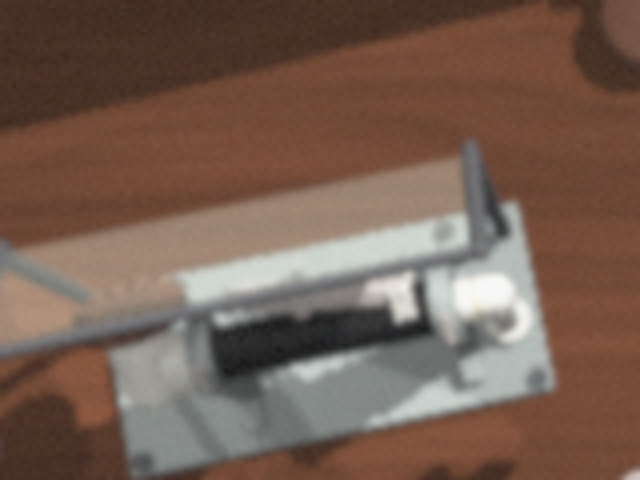

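View pics/scene1.png

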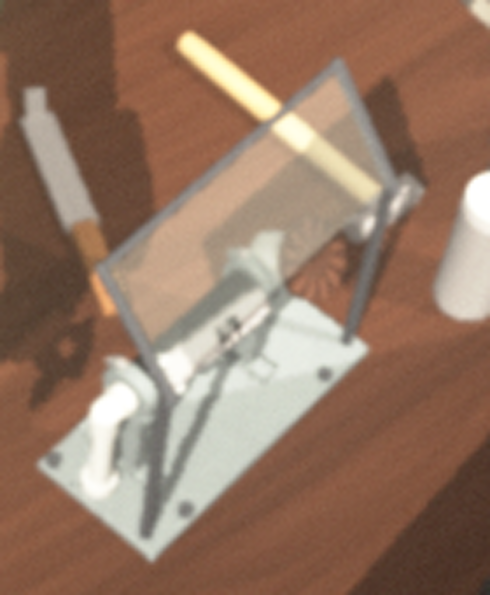

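The scene shot shows the paddle facing the camera, with the tab near (230,335) in the crop. Asking for an out-of-reach pose left a slight tilt, so I'll check whether the commanded pose keeps it.

Emit:
{"fn": "carry_out", "kwargs": {"targets": [[[1,-0.3,0,0,0],[1,-0.6,0,0,0],[1,-0.6,0,0,0],[1,-0.6,0,0,0]]]}}

```text
time_s: 9.9
ee_pos: [0.6656, -0.1898, 0.2622]
ee_rot: [179.3, 1.3, 140.5]
wrist_force: [0.5, -0.8, -0.2]
gripper_width: 0.996
finger_force: 0.0
```

```bash
python3 -c "
from h import *
s=telemetry.state();print({k:np.round(v,3) for k,v in s.items()})
"
```

```text
{'time_s': np.float64(9.9), 'joint_pos': array([-25.714,  39.103,  48.801,   0.335,  90.634, -76.23 ]), 'qd': array([ 0.093,  0.581, -7.216,  0.528, -1.101,  0.044]), 'joint_torque': array([ -0.136, -61.981, -24.487,  -0.073,  -0.423,  -0.139]), 'ee_pos': array([ 0.666, -0.19 ,  0.262]), 'ee_rot': array([179.327,   1.341, 140.516]), 'wrist_force': array([ 0.464, -0.801, -0.204]), 'ft_torque': array([-0.026, -0.021, -0.028]), 'finger_force': np.float64(0.0), 'gripper_width': np.float64(0.996)}
```

Emit:
{"fn": "carry_out", "kwargs": {"targets": [[[1,0.2,0.1,0.1,-0.046],[1,0.3,0.2,0.2,-0.092],[1,0.4,0.2,0.3,-0.138],[1,0.4,0.3,0.3,-0.184],[1,0.4,0.3,0.3,-0.23],[1,0.4,0.3,0.3,-0.276],[1,0.4,0.3,0.3,-0.322],[1,0.4,0.3,0.3,-0.368],[1,0.4,0.3,0.3,-0.41],[1,0.4,0.3,0.3,-0.41]]]}}

```text
time_s: 10.9
ee_pos: [0.7308, -0.1459, 0.3093]
ee_rot: [179.0, 1.6, 66.7]
wrist_force: [0.5, -0.3, 0.5]
gripper_width: 1.003
finger_force: 0.0
```

Emit:
{"fn": "carry_out", "kwargs": {"targets": [[[1,1,-0.3,0,0],[1,1,-0.3,0,0],[1,1,-0.3,0,0]]]}}

```text
time_s: 11.2
ee_pos: [0.7648, -0.1642, 0.272]
ee_rot: [177.4, 1.3, 66.9]
wrist_force: [1.5, -0.4, 2.2]
gripper_width: 0.999
finger_force: 0.0
```

Emit:
{"fn": "carry_out", "kwargs": {"targets": [[[1,1,-0.3,0,0],[1,1,-0.3,0,0],[1,1,-0.3,0,0],[1,1,-0.3,0,0]]]}}

```text
time_s: 11.6
ee_pos: [0.7853, -0.1787, 0.2341]
ee_rot: [175.7, 1.0, 66.8]
wrist_force: [-1.1, -0.7, 0.9]
gripper_width: 1.001
finger_force: 0.0
```

Emit:
{"fn": "carry_out", "kwargs": {"targets": [[[1,1,-0.3,0.5,0],[1,1,-0.3,0.5,0],[1,1,-0.3,0.5,0],[1,1,-0.3,0.5,0]]]}}

```text
time_s: 12.0
ee_pos: [0.7868, -0.1875, 0.2479]
ee_rot: [173.8, 0.7, 66.8]
wrist_force: [-0.2, 0.3, 0.7]
gripper_width: 0.997
finger_force: 0.0
```

```bash
cat >> h.py <<'E'
from scipy.spatial.transform import Rotation as Ro
def st():
    s=telemetry.state();R=Ro.from_euler('xyz',s["ee_rot"],degrees=True).as_matrix()
    f=lambda v:(round(float(np.degrees(np.arccos(-v[2]))),2),round(float(np.degrees(np.arctan2(v[1],v[0]))),1))
    print("t",round(float(s["time_s"]),2),"pos",s["ee_pos"].round(4),"rot",s["ee_rot"].round(1),"q",s["joint_pos"].round(1),"tool z tilt,az",f(R[:,2]),"tool y",R[:,1].round(3),"F",s["wrist_force"].round(1),"w",round(float(s["gripper_width"]),3),round(float(s["finger_force"]),1));return s,R
E
python3 -c "
from h import *
st()"
```

```text
t 12.0 pos [ 0.7868 -0.1875  0.2479] rot [173.8   0.7  66.8] q [-21.4  61.   10.7  -0.9 102.1   1.5] tool z tilt,az (6.2, -29.3) tool y [ 0.914 -0.39   0.107] F [-0.2  0.3  0.7] w 0.997 0.0
```

Emit:
{"fn": "carry_out", "kwargs": {"targets": [[[1,1,-0.4,0.5,0],[1,1,-0.4,0.5,0]]]}}

```text
time_s: 12.2
ee_pos: [0.7895, -0.2003, 0.2555]
ee_rot: [172.0, 0.4, 66.9]
wrist_force: [-0.3, 0.2, -0.1]
gripper_width: 0.995
finger_force: 0.0
```

Emit:
{"fn": "carry_out", "kwargs": {"targets": [[[1,1,-0.4,1,0]]]}}

```text
time_s: 12.3
ee_pos: [0.7873, -0.2049, 0.2709]
ee_rot: [170.9, 0.2, 66.9]
wrist_force: [-0.2, 0.1, -0.6]
gripper_width: 1.003
finger_force: 0.0
```

Emit:
{"fn": "carry_out", "kwargs": {"targets": [[[1,1,-0.4,1,0],[1,1,-0.4,1,0]]]}}

```text
time_s: 12.5
ee_pos: [0.7805, -0.2117, 0.3056]
ee_rot: [168.7, -0.1, 66.9]
wrist_force: [-0.4, -0.1, 0.2]
gripper_width: 0.998
finger_force: 0.0
```

Emit:
{"fn": "carry_out", "kwargs": {"targets": [[[1,1,-0.4,0.3,0]]]}}

```text
time_s: 12.6
ee_pos: [0.788, -0.219, 0.303]
ee_rot: [167.1, -0.3, 67.0]
wrist_force: [0.4, -0.3, -0.4]
gripper_width: 1.001
finger_force: 0.0
```

Emit:
{"fn": "carry_out", "kwargs": {"targets": [[[1,1,-0.4,0.3,0]]]}}

```text
time_s: 12.7
ee_pos: [0.7961, -0.2271, 0.2966]
ee_rot: [165.6, -0.5, 67.0]
wrist_force: [-0.1, -0.7, -0.7]
gripper_width: 1.002
finger_force: 0.0
```

```bash
python3 -c "
from h import *
st()"
```

```text
t 12.7 pos [ 0.7961 -0.2271  0.2966] rot [165.6  -0.5  67. ] q [-24.2  57.8  10.7   0.8  97.1  -1. ] tool z tilt,az (14.38, -21.2) tool y [ 0.891 -0.38   0.248] F [-0.1 -0.7 -0.7] w 1.002 0.0
```

Emit:
{"fn": "carry_out", "kwargs": {"targets": [[[1,1,-0.3,0.4,0]]]}}

```text
time_s: 12.8
ee_pos: [0.8031, -0.2305, 0.2954]
ee_rot: [164.1, -0.7, 67.0]
wrist_force: [-0.2, 0.0, -0.7]
gripper_width: 1.003
finger_force: 0.0
```

Emit:
{"fn": "carry_out", "kwargs": {"targets": [[[1,1,-0.3,0.4,0]]]}}

```text
time_s: 12.9
ee_pos: [0.8105, -0.2328, 0.2964]
ee_rot: [162.5, -0.9, 67.1]
wrist_force: [0.4, -0.5, -0.5]
gripper_width: 1.003
finger_force: 0.0
```

Emit:
{"fn": "carry_out", "kwargs": {"targets": [[[1,1,-0.3,0.4,0]]]}}

```text
time_s: 13.0
ee_pos: [0.8177, -0.2353, 0.2972]
ee_rot: [160.8, -1.0, 67.2]
wrist_force: [0.4, -0.5, -0.2]
gripper_width: 1.002
finger_force: 0.0
```

Emit:
{"fn": "carry_out", "kwargs": {"targets": [[[1,1,-0.3,0.4,0]]]}}

```text
time_s: 13.1
ee_pos: [0.8248, -0.2381, 0.2979]
ee_rot: [159.2, -1.2, 67.3]
wrist_force: [0.1, -0.1, -0.4]
gripper_width: 0.997
finger_force: 0.0
```

Emit:
{"fn": "carry_out", "kwargs": {"targets": [[[1,1,-0.3,0.4,0]]]}}

```text
time_s: 13.2
ee_pos: [0.8318, -0.2409, 0.2988]
ee_rot: [157.6, -1.4, 67.4]
wrist_force: [0.4, -0.0, 0.2]
gripper_width: 0.999
finger_force: 0.0
```

Emit:
{"fn": "carry_out", "kwargs": {"targets": [[[1,1,-0.3,0.4,0]]]}}

```text
time_s: 13.3
ee_pos: [0.8388, -0.2435, 0.2999]
ee_rot: [156.0, -1.6, 67.4]
wrist_force: [0.0, -0.9, -0.1]
gripper_width: 1.0
finger_force: 0.0
```

Emit:
{"fn": "carry_out", "kwargs": {"targets": [[[1,1,-0.3,0.4,0]]]}}

```text
time_s: 13.4
ee_pos: [0.8457, -0.2462, 0.301]
ee_rot: [154.4, -1.8, 67.5]
wrist_force: [-0.6, 0.2, 0.6]
gripper_width: 1.0
finger_force: 0.0
```

Emit:
{"fn": "carry_out", "kwargs": {"targets": [[[1,1,-0.3,0.4,0]]]}}

```text
time_s: 13.5
ee_pos: [0.8526, -0.2487, 0.3023]
ee_rot: [152.8, -1.9, 67.6]
wrist_force: [0.2, 0.0, 0.5]
gripper_width: 1.0
finger_force: 0.0
```

Run:
```python
from h import *
st()
# screen top edge azimuth from the earlier top picture crop pixels, at z=0.344
p=vision.capture("top"); E=np.array(p["extrinsics"]);K=np.array(p["mtx"]);C=-E[:3,:3].T@E[:3,3]
def bp(u,v,z):
    d=E[:3,:3].T@np.linalg.solve(K,[u,v,1]); return C+d*(z-C[2])/d[2]
a,b=bp(160,248.5,.344),bp(280,221.5,.344); print(a,b)
# stand base silhouette & handle long axis
m=nets.silhouettes(p,"stand"); 
for r in m[:2]:
    pts=np.argwhere(r["pixels"])[:,::-1].astype(np.float32); rect=cv2.minAreaRect(pts); bx=cv2.boxPoints(rect); print(r["p"],len(pts),[bp(*q,0.0)[:2].round(3).tolist() for q in bx])
p0=cv2.imread("pics/top0.png"); cr=p0[195:285,140:310]; cv2.imwrite("pics/t0.png",cv2.resize(cr,None,fx=4.5,fy=4.5,interpolation=cv2.INTER_CUBIC))
```

```text
t 13.5 pos [ 0.8526 -0.2487  0.3023] rot [152.8  -1.9  67.6] q [-24.6  59.   10.7   2.7  83.2  -1.4] tool z tilt,az (27.3, -18.6) tool y [ 0.816 -0.353  0.457] F [0.2 0.  0.5] w 1.0 0.0
[0.51419368 0.31417811 0.344     ] [0.56676597 0.05567089 0.344     ]
0.85 6546 [[0.631, 0.495], [0.714, 0.073], [0.526, 0.035], [0.447, 0.448]]
```

View pics/t0.png

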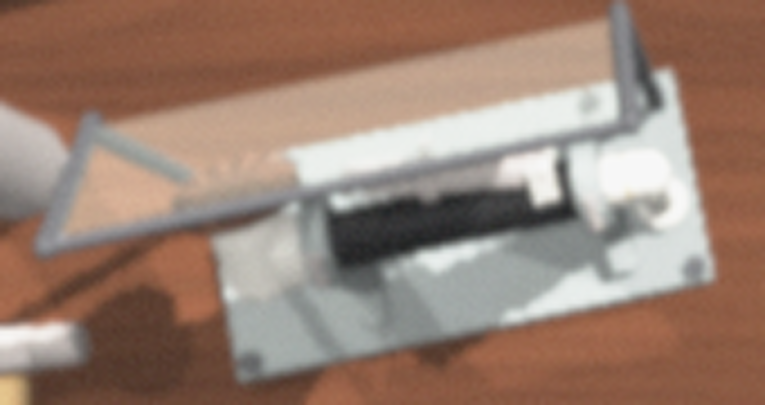

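Run:
```python
from h import *
p=vision.capture("top"); E=np.array(p["extrinsics"]);K=np.array(p["mtx"]);C=-E[:3,:3].T@E[:3,3]
def bp(u,v,z):
    d=E[:3,:3].T@np.linalg.solve(K,[u,v,1]); return C+d*(z-C[2])/d[2]
c=lambda x,y,z:bp(x/4.5+140-.4,y/4.5+195-.4,z)
az=lambda d:np.degrees(np.arctan2(-d[0],d[1]))
A,B=c(42,247,.342),c(636,124,.342);print("screen",A,B,np.linalg.norm(A-B),az(A-B))
a=np.radians(az(A-B))
P,Q=c(240,381,.01),c(714,281,.01);print("base",P,Q,np.linalg.norm(P-Q),az(P-Q))
for w in (np.radians(11.5),a):
    n=np.array([np.cos(w),np.sin(w),0]);y=np.array([-np.sin(w),np.cos(w),0])
    u=.126*.766-.165*.643
    print("org from screen",(A+B)/2-u*n-.0115*y,"base front mid->org",(P+Q)/2+.07*n)
    t=c(430,188,.160);print("tab px->",t, "org from tab",t-.0375*n+.001*y)
    print("grip from org .556,.189:",np.array([.556,.189,0])-.02*y)
```

```text
screen [0.51287536 0.3387909  0.342     ] [0.56564403 0.05385263 0.342     ] 0.2897832872131659 10.491930381507148
base [0.46650566 0.33866698 0.01      ] [0.52328924 0.03593906 0.01      ] 0.3080074157541163 10.623694193675565
org from screen [0.55093912 0.18696238 0.342     ] base front mid->org [0.56349218 0.20125878 0.01      ]
tab px-> [0.5647993 0.1888502 0.16     ] org from tab [0.52785276 0.18235383 0.16      ]
grip from org .556,.189: [0.55998736 0.16940151 0.        ]
org from screen [0.55077266 0.18675835 0.342     ] base front mid->org [0.56372709 0.20004982 0.01      ]
tab px-> [0.5647993 0.1888502 0.16     ] org from tab [0.52774418 0.18300484 0.16      ]
grip from org .556,.189: [0.55964194 0.16933439 0.        ]
```

Emit:
{"fn": "carry_out", "kwargs": {"targets": [[[1,1,-0.3,0.4,0]]]}}

```text
time_s: 13.75
ee_pos: [0.8589, -0.2512, 0.3035]
ee_rot: [151.3, -2.1, 67.7]
wrist_force: [-0.5, -0.1, 0.6]
gripper_width: 1.001
finger_force: 0.0
```

Emit:
{"fn": "carry_out", "kwargs": {"targets": [[[1,1,-0.3,0.4,0]]]}}

```text
time_s: 13.85
ee_pos: [0.8658, -0.2539, 0.3048]
ee_rot: [149.6, -2.2, 67.8]
wrist_force: [-0.1, -0.6, 0.2]
gripper_width: 0.997
finger_force: 0.0
```

Emit:
{"fn": "carry_out", "kwargs": {"targets": [[[1,1,-0.3,0.4,0]]]}}

```text
time_s: 13.95
ee_pos: [0.8724, -0.2563, 0.3062]
ee_rot: [148.0, -2.4, 67.9]
wrist_force: [-0.6, -0.4, 1.1]
gripper_width: 0.999
finger_force: 0.0
```

Emit:
{"fn": "carry_out", "kwargs": {"targets": [[[1,1,-0.3,0.4,0]]]}}

```text
time_s: 14.05
ee_pos: [0.879, -0.2587, 0.3078]
ee_rot: [146.4, -2.6, 68.0]
wrist_force: [-0.4, 0.2, 0.4]
gripper_width: 1.001
finger_force: 0.0
```

Emit:
{"fn": "carry_out", "kwargs": {"targets": [[[1,1,-0.3,0.4,0]]]}}

```text
time_s: 14.15
ee_pos: [0.8854, -0.2611, 0.3096]
ee_rot: [144.8, -2.7, 68.1]
wrist_force: [-0.9, -0.4, 0.2]
gripper_width: 1.002
finger_force: 0.0
```

Emit:
{"fn": "carry_out", "kwargs": {"targets": [[[1,1,-0.3,0.4,0]]]}}

```text
time_s: 14.25
ee_pos: [0.8916, -0.2633, 0.3114]
ee_rot: [143.3, -2.9, 68.2]
wrist_force: [-0.3, -0.0, -0.9]
gripper_width: 1.0
finger_force: 0.0
```

Emit:
{"fn": "carry_out", "kwargs": {"targets": [[[1,1,-0.3,0.4,0]]]}}

```text
time_s: 14.35
ee_pos: [0.8978, -0.2655, 0.3134]
ee_rot: [141.7, -3.0, 68.3]
wrist_force: [-0.1, 0.2, 0.1]
gripper_width: 1.003
finger_force: 0.0
```

```bash
python3 -c "
from h import *
st()"
```

```text
t 14.35 pos [ 0.8978 -0.2655  0.3134] rot [141.7  -3.   68.3] q [-24.8  60.1  10.7   4.5  71.   -2. ] tool z tilt,az (38.42, -17.9) tool y [ 0.717 -0.32   0.619] F [-0.1  0.2  0.1] w 1.003 0.0
```

Emit:
{"fn": "carry_out", "kwargs": {"targets": [[[1,1,-0.3,0.4,0]]]}}

```text
time_s: 14.45
ee_pos: [0.9038, -0.2677, 0.3154]
ee_rot: [140.1, -3.1, 68.4]
wrist_force: [0.2, 0.0, -1.2]
gripper_width: 0.999
finger_force: 0.0
```

Emit:
{"fn": "carry_out", "kwargs": {"targets": [[[1,-0.3,0.1,0,0.02],[1,-0.6,0.2,0,0.04],[1,-1,0.33,0,0.06]]]}}

```text
time_s: 14.75
ee_pos: [0.8201, -0.2399, 0.3161]
ee_rot: [140.3, -3.1, 78.4]
wrist_force: [1.9, -1.6, 2.4]
gripper_width: 1.001
finger_force: 0.0
```

Emit:
{"fn": "carry_out", "kwargs": {"targets": [[[1,-0.25,0.2,0,0.02],[1,-0.5,0.4,0,0.04],[1,-0.75,0.6,0,0.06],[1,-1,0.7,0,0.06]]]}}

```text
time_s: 15.15
ee_pos: [0.6692, -0.134, 0.3172]
ee_rot: [140.2, -3.1, 89.1]
wrist_force: [1.1, -1.1, 1.0]
gripper_width: 1.002
finger_force: 0.0
```

Emit:
{"fn": "carry_out", "kwargs": {"targets": [[[1,-0.25,0.2,0,0.02],[1,-0.5,0.4,0,0.04],[1,-0.75,0.6,0,0.055],[1,-1,0.8,0,0.055],[1,-1,0.93,0,0.055]]]}}

```text
time_s: 15.65
ee_pos: [0.518, 0.0054, 0.3173]
ee_rot: [140.2, -3.1, 98.9]
wrist_force: [0.8, -0.2, -0.8]
gripper_width: 0.998
finger_force: 0.0
```

```bash
cat >> h.py <<'E'
A=np.radians(10.7);n=np.array([np.cos(A),np.sin(A),0]);gy=np.array([-np.sin(A),np.cos(A),0]);k=np.array([0,0,1.])
gz=np.cos(np.radians(40))*n+np.sin(np.radians(40))*k; gx=np.cos(np.radians(50))*n-np.sin(np.radians(50))*k
G=np.column_stack([gx,gy,gz]); org=np.array([.554,.188,.130])
def P(x,y,z): return org+G@np.array([x,y,z])/1000
def ing(w): return (G.T@(np.array(w)-org)*1000).round(1)
def go():
    s,R=st(); print("grinder coords of tcp",ing(s["ee_pos"]),"tool axes in grinder (x|y|z cols)\n",(G.T@R).round(3)); return s,R
E
python3 -c "
from h import *
s,R=go()
for x in(-110,20): print(x,P(x,-26,3.5),(P(x,-26,3.5)-s['ee_pos'])/.15)"
```

```text
t 15.65 pos [0.518  0.0054 0.3173] rot [140.2  -3.1  98.9] q [-23.7  -5.1 107.8  30.9  47.8 -46.5] tool z tilt,az (39.89, 12.6) tool y [0.764 0.085 0.639] F [ 0.8 -0.2 -0.8] w 0.998 0.0
grinder coords of tcp [-188.  -172.7   67.3] tool axes in grinder (x|y|z cols)
 [[-0.022  0.003  1.   ]
 [ 0.998 -0.058  0.022]
 [ 0.059  0.998 -0.002]]
-110 [0.49198462 0.14982201 0.21651465] [-0.1732926   0.96251465 -0.67182104]
20 [0.5740941  0.16533675 0.11692887] [ 0.37410389  1.06594629 -1.33572623]
```

Emit:
{"fn": "carry_out", "kwargs": {"targets": [[[1,-0.17,-0.03,-0.14,0],[1,-0.34,-0.06,-0.29,0],[1,-0.36,0.2,-0.35,0],[1,-0.32,0.45,-0.45,0],[1,-0.28,0.7,-0.55,0],[1,-0.2,0.96,-0.67,0],[1,-0.17,0.96,-0.67,0],[1,-0.17,0.96,-0.67,0]]]}}

```text
time_s: 16.45
ee_pos: [0.4956, 0.1485, 0.2162]
ee_rot: [140.3, -3.1, 99.0]
wrist_force: [0.3, 0.9, 0.3]
gripper_width: 0.998
finger_force: 0.0
```

Run:
```python
from h import *
s,R=go()
for m in("scene","top"):
    p=vision.capture(m); print(m,"tcp px",proj(p,s["ee_pos"]))
    for l in("grinder","grip","paddle_pad","lock_tip","screen"): print(l,[(a,b,ing(b).tolist()) for a,b in look(p,"mark_of",l)])
    if m=="scene": save(p,"s2.png",(320,120,430,260),5) if 0 else save(p,"s2.png",(310,120,440,260),4.2)
```

```text
t 16.45 pos [0.4956 0.1485 0.2162] rot [140.3  -3.1  99. ] q [ -0.7   0.9 118.3  22.2  23.3 -26. ] tool z tilt,az (39.84, 12.8) tool y [0.765 0.086 0.638] F [0.3 0.9 0.3] w 0.998 0.0
grinder coords of tcp [-107.6  -27.9    5.9] tool axes in grinder (x|y|z cols)
 [[-0.023  0.005  1.   ]
 [ 0.998 -0.057  0.023]
 [ 0.057  0.998 -0.003]]
scene tcp px [345.6, 179.8]
grinder []
grip [(0.58, [0.338, -0.268, -0.001], [-90.5, -408.0, -311.7]), (0.54, [0.559, 0.175, 0.126], [4.7, -13.7, -0.7])]
paddle_pad [(0.63, [0.582, 0.18, 0.153], [-0.9, -13.1, 34.7]), (0.41, [0.34, -0.266, -0.001], [-89.0, -406.4, -309.9])]
lock_tip []
screen [(0.76, [0.58, 0.202, 0.296], [-109.1, 8.9, 128.3]), (0.74, [0.559, 0.174, 0.129], [2.3, -14.7, 1.1])]
top tcp px [247.0, 260.9]
grinder [(0.76, [0.556, 0.185, 0.13], [0.9, -3.3, 1.1]), (0.66, [0.356, 0.472, -0.003], [10.7, 315.8, -194.1])]
grip [(0.62, [0.556, 0.17, 0.129], [-0.1, -18.1, -1.7])]
paddle_pad [(0.65, [0.582, 0.176, 0.153], [-1.4, -17.0, 34.2])]
lock_tip []
screen [(0.59, [0.576, 0.206, 0.292], [-108.1, 13.6, 123.3])]
```

View pics/s2.png

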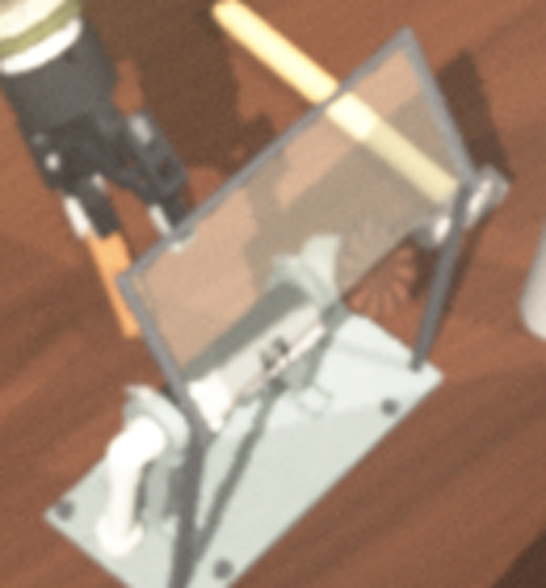

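The open, tilted gripper is at upper left in the crop, before the stand. The lock tab is the dark mark around (275,350) in the crop, which I'll check against the model.

Run:
```python
from h import *
p=vision.capture("scene")
for q in((0,-1,36),(0,-1,50),(7,-1,42),(-7,-1,42),(0,-65,25),(0,47,38),(0,-132,124),(-165,-132,126)): print(q,((np.array(proj(p,P(*q)))-[310,120]+.4)*4.2).round(0))
s=telemetry.state()
print((P(-30,-26,4)-s["ee_pos"])/.15,(P(20,-26,4)-s["ee_pos"])/.15)
```

```text
(0, -1, 36) [267. 356.]
(0, -1, 50) [280. 357.]
(7, -1, 42) [277. 365.]
(-7, -1, 42) [268. 349.]
(0, -65, 25) [199. 409.]
(0, 47, 38) [312. 317.]
(0, -132, 124) [226. 484.]
(-165, -132, 126) [118. 282.]
[ 0.31549113  0.07952182 -0.40306335] [ 0.52602824  0.11930322 -0.6584115 ]
```

Emit:
{"fn": "carry_out", "kwargs": {"targets": [[[1,0.16,0.05,-0.2,0],[1,0.32,0.08,-0.4,0],[1,0.4,0.09,-0.5,0],[1,0.46,0.11,-0.58,0],[1,0.53,0.12,-0.66,0],[1,0.53,0.12,-0.66,0],[1,0.53,0.12,-0.66,0]]]}}

```text
time_s: 17.8
ee_pos: [0.5748, 0.1656, 0.117]
ee_rot: [140.3, -3.1, 98.9]
wrist_force: [-0.6, -1.9, -0.0]
gripper_width: 1.002
finger_force: 0.0
```

Run:
```python
from h import *
s,R=go()
for q in((20,-18,4),(20,-10,4)): print(q,((P(*q)-s["ee_pos"])/.15).round(3))
```

```text
t 17.8 pos [0.5748 0.1656 0.117 ] rot [140.3  -3.1  98.9] q [  1.9  20.6 112.3  41.6  10.4 -44.6] tool z tilt,az (39.82, 12.7) tool y [0.765 0.084 0.638] F [-0.6 -1.9 -0. ] w 1.002 0.0
grinder coords of tcp [ 20.4 -25.8   4.2] tool axes in grinder (x|y|z cols)
 [[-0.022  0.005  1.   ]
 [ 0.998 -0.059  0.022]
 [ 0.059  0.998 -0.003]]
(20, -18, 4) [-0.012  0.051  0.001]
(20, -10, 4) [-0.022  0.103  0.001]
```

Emit:
{"fn": "carry_out", "kwargs": {"targets": [[[0.62,0,0,0,0],[0.62,0,0,0,0],[0.62,0,0,0,0],[0.62,-0.007,0.04,0,0],[0.62,-0.015,0.08,0,0],[0.62,-0.015,0.08,0,0]]], "grip_force": 60}}

```text
time_s: 18.4
ee_pos: [0.5726, 0.1781, 0.1173]
ee_rot: [140.2, -3.1, 98.9]
wrist_force: [-0.3, -0.7, 0.5]
gripper_width: 0.811
finger_force: 0.0
```

Emit:
{"fn": "carry_out", "kwargs": {"targets": [[[0.62,-0.004,0.02,0,0],[0.62,-0.004,0.02,0,0]]]}}

```text
time_s: 18.6
ee_pos: [0.5724, 0.1806, 0.1173]
ee_rot: [140.2, -3.1, 98.9]
wrist_force: [0.2, -0.5, 0.6]
gripper_width: 0.809
finger_force: 0.6
```

Emit:
{"fn": "carry_out", "kwargs": {"targets": [[[0.62,-0.004,0.02,0,0],[0.62,-0.004,0.02,0,0]]]}}

```text
time_s: 18.8
ee_pos: [0.5719, 0.1836, 0.1173]
ee_rot: [140.2, -3.1, 98.9]
wrist_force: [1.9, -2.7, 1.4]
gripper_width: 0.81
finger_force: 1.4
```

Run:
```python
from h import *
s,R=go()
p=vision.capture("scene"); save(p,"s3.png",(335,150,425,235),7)
print(((np.array([proj(p,P(*q)) for q in((0,-1,50),(0,12,44))])-[335,150]+.4)*7).round(0))
F=[telemetry.state()["wrist_force"]@G]
for i in range(3): vision.capture("top");F.append(telemetry.state()["wrist_force"]@G)
print(np.round(F,1))
```

```text
t 18.8 pos [0.5719 0.1836 0.1173] rot [140.2  -3.1  98.9] q [  4.3  20.9 111.8  34.7   9.3 -35.8] tool z tilt,az (39.89, 12.6) tool y [0.765 0.084 0.639] F [ 1.9 -2.7  1.4] w 0.81 1.4
grinder coords of tcp [20.5 -7.7  4.7] tool axes in grinder (x|y|z cols)
 [[-0.021  0.004  1.   ]
 [ 0.998 -0.059  0.021]
 [ 0.06   0.998 -0.002]]
[[291. 386.]
 [302. 367.]]
[[ 0.7 -3.1  2.4]
 [-0.1 -2.9  1.8]
 [-0.6 -2.5  2. ]
 [-0.5 -3.   2.5]]
```

View pics/s3.png

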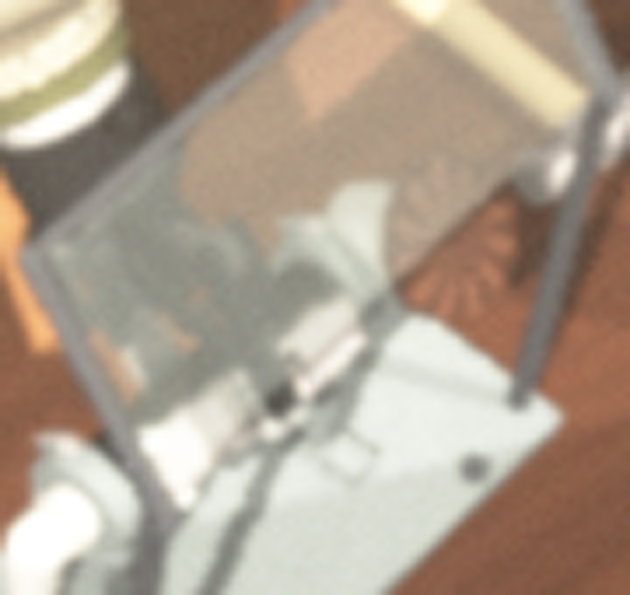

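The crop shows the finger tip (dark, ~(280,400)) at the tab. The measured force of about 3 N back and 2 N outward means it is pushing the lever, so I'll go further until it reaches its stop.

Emit:
{"fn": "carry_out", "kwargs": {"targets": [[[0.62,-0.004,0.02,0,0],[0.62,-0.004,0.02,0,0]]]}}

```text
time_s: 19.2
ee_pos: [0.5709, 0.1868, 0.1169]
ee_rot: [140.3, -3.1, 98.9]
wrist_force: [0.9, -3.7, 0.9]
gripper_width: 0.813
finger_force: 1.5
```

Run:
```python
from h import *
F=[]
for i in range(3): vision.capture("top");F.append(telemetry.state()["wrist_force"]@G)
print(np.round(F,1),ing(telemetry.state()["ee_pos"]))
```

```text
[[-0.9 -3.2  1.2]
 [-0.2 -3.9  1.4]
 [-0.1 -2.5  0.5]] [20.6 -4.4  4.2]
```

Emit:
{"fn": "carry_out", "kwargs": {"targets": [[[0.62,-0.003,0.015,0,0],[0.62,-0.003,0.015,0,0]]]}}

```text
time_s: 19.55
ee_pos: [0.5708, 0.1889, 0.1171]
ee_rot: [140.2, -3.1, 98.9]
wrist_force: [2.9, -4.3, 1.3]
gripper_width: 0.811
finger_force: 2.3
```

Run:
```python
from h import *
F=[]
for i in range(3): vision.capture("top");F.append(telemetry.state()["wrist_force"]@G)
print(np.round(F,1),ing(telemetry.state()["ee_pos"]))
```

```text
[[ 0.5 -3.9  1.5]
 [ 0.5 -3.7  2.5]
 [ 1.4 -3.8  2.7]] [20.5 -2.3  4.5]
```

Emit:
{"fn": "carry_out", "kwargs": {"targets": [[[0.4,0,0.005,0,0],[0.2,0.004,0.005,0.003,0],[0,0.008,0.005,0.006,0],[-0.3,0.008,0.005,0.006,0],[-1,0.008,0.005,0.006,0],[-1,0.008,0.005,0.006,0],[-1,0.008,0.005,0.006,0]]], "grip_force": 60}}

```text
time_s: 20.4
ee_pos: [0.5698, 0.1899, 0.117]
ee_rot: [140.5, -3.2, 99.0]
wrist_force: [-16.3, -8.7, 11.5]
gripper_width: 0.522
finger_force: 55.3
```

Run:
```python
from h import *
s,R=go(); print(s["wrist_force"]@G)
p=vision.capture("scene"); save(p,"s4.png",(335,150,425,235),7)
```

```text
t 20.4 pos [0.5698 0.1899 0.117 ] rot [140.5  -3.2  99. ] q [  5.2  20.9 111.6  31.3   9.4 -31.8] tool z tilt,az (39.62, 12.8) tool y [0.768 0.085 0.635] F [-16.3  -8.7  11.5] w 0.522 55.3
grinder coords of tcp [20.1 -1.   3.8] tool axes in grinder (x|y|z cols)
 [[-0.023  0.008  1.   ]
 [ 0.998 -0.059  0.023]
 [ 0.059  0.998 -0.007]]
[-20.10516464  -5.55403323  -6.13662657]
```

View pics/s4.png

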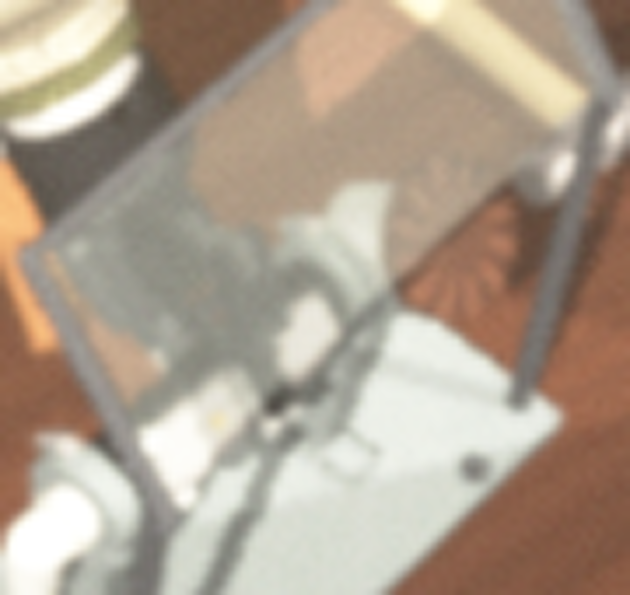

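The crop shows the outer finger (~(275,405)) on the lever, and the paddle front drawn in. The opening is 44–48 mm, against at least 50.5 mm if it were locked, so the paddle is home. I'll hold it with a firmer grip.

Emit:
{"fn": "carry_out", "kwargs": {"targets": [[[-1,0,0,0,0],[-1,0,0,0,0],[-1,0,0,0,0],[-1,0,0,0,0],[-1,0,0,0,0],[-1,0,0,0,0],[-1,0,0,0,0],[-1,0,0,0,0],[-1,0,0,0,0],[-1,0,0,0,0],[-1,0,0,0,0],[-1,0,0,0,0]]], "grip_force": 90}}

```text
time_s: 21.65
ee_pos: [0.5693, 0.1899, 0.1169]
ee_rot: [140.5, -3.2, 99.0]
wrist_force: [-22.9, -11.4, 15.2]
gripper_width: 0.503
finger_force: 82.7
```

Emit:
{"fn": "carry_out", "kwargs": {"targets": [[[-1,0,0,0,0],[-1,0,0,0,0],[-1,0,0,0,0],[-1,0,0,0,0],[-1,0,0,0,0],[-1,0,0,0,0],[-1,0,0,0,0],[-1,0,0,0,0],[-1,0,0,0,0],[-1,0,0,0,0]]]}}

```text
time_s: 22.65
ee_pos: [0.5693, 0.1899, 0.1169]
ee_rot: [140.5, -3.2, 99.0]
wrist_force: [-22.3, -11.2, 14.9]
gripper_width: 0.499
finger_force: 82.7
```

The grip held rigidly for over 2 s. I'll release, slide back off the lever and withdraw along -x.

Emit:
{"fn": "carry_out", "kwargs": {"targets": [[[0.2,0,0,0,0],[0.8,0,0,0,0],[1,0,0,0,0],[1,0,0,0,0],[1,0,0,0,0],[1,0.01,-0.05,0,0],[1,0.02,-0.11,0,0],[1,0.03,-0.17,0,0],[1,0.03,-0.17,0,0]]]}}

```text
time_s: 23.55
ee_pos: [0.5761, 0.1638, 0.1176]
ee_rot: [140.3, -3.2, 98.9]
wrist_force: [0.4, -0.1, -0.2]
gripper_width: 1.003
finger_force: 0.0
```

Emit:
{"fn": "carry_out", "kwargs": {"targets": [[[1,-0.12,-0.02,0.15,0],[1,-0.25,-0.05,0.3,0],[1,-0.4,-0.07,0.48,0],[1,-0.55,-0.1,0.66,0],[1,-0.8,-0.15,0.8,0],[1,-0.8,-0.15,0.8,0],[1,-0.8,-0.15,0.8,0]]]}}

```text
time_s: 24.25
ee_pos: [0.4561, 0.1418, 0.2384]
ee_rot: [140.2, -3.1, 98.9]
wrist_force: [0.3, -0.3, -0.1]
gripper_width: 1.001
finger_force: 0.0
```

Run:
```python
from h import *
s,R=go()
p=vision.capture("scene")
a=p["pixels"][150:235,335:425,::-1]; b=cv2.imread("pics/scene0.png")[150:235,335:425]
v=p["pixels"][250:300,235:290,::-1]; w=cv2.imread("pics/scene0.png")[250:300,235:290]
r=lambda i:cv2.resize(i,(380,290),interpolation=cv2.INTER_CUBIC)
cv2.imwrite("pics/cmp.png",np.vstack([np.hstack([r(b),r(a)]),np.hstack([r(w),r(v)])]))
```

```text
t 24.25 pos [0.4561 0.1418 0.2384] rot [140.2  -3.1  98.9] q [ -2.   -6.8 121.7  20.5  27.6 -24.8] tool z tilt,az (39.91, 12.6) tool y [0.764 0.084 0.639] F [ 0.3 -0.3 -0.1] w 1.001 0.0
grinder coords of tcp [-150.4  -27.2  -10.6] tool axes in grinder (x|y|z cols)
 [[-0.021  0.003  1.   ]
 [ 0.998 -0.059  0.022]
 [ 0.059  0.998 -0.002]]
```

View pics/cmp.png

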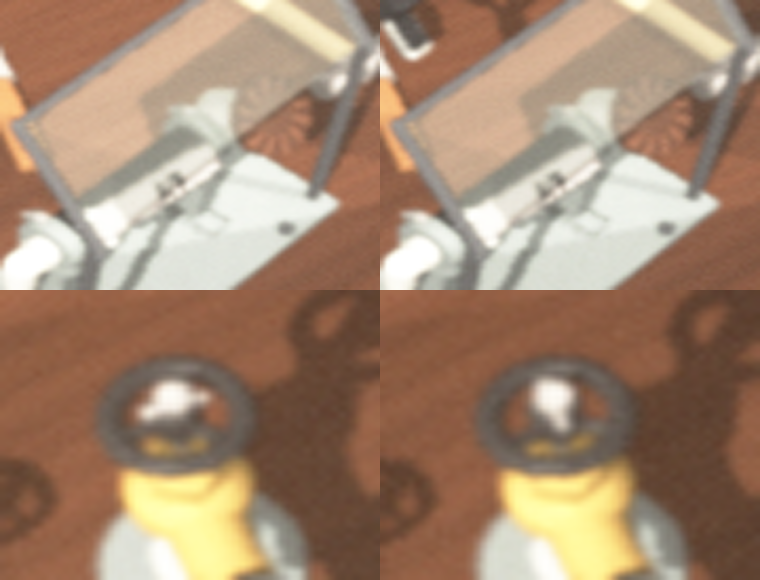

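The paddle and tab (top right) look just as they did at the start (top left). The stem's cross-pin has turned from crosswise (~(172,400)) to upright (~(555,400)), about a quarter turn.

```bash
python3 -c "
from h import *
print(ctrl.hand_in())"
```

```text
the job is handed in; nothing more can be done
None
```

I ran the full sequence and handed it in at about 24 s of the 61 s allowed. The valve stem is open about a quarter turn, the lock-off was flipped, and the paddle was held home for over 2 s. Paddle and lever then sprang back, and the hand was left clear. The verdict was not shown, so I judged all of this from forces, finger opening and pictures; the moves have no tilt command, so I got the 40° tilt by repeatedly asking for poses just out of reach.

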